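# Clear the banding wheel and hold the sample tray over it

### The arm

A 6-joint arm with a two-finger parallel gripper is mounted at the origin on the work surface. World frame = base frame: x ahead of the robot, y to its left, z up, the work surface at z = 0. Lengths are in m, angles in rad, forces in N, time in s.
With the tool pointing down it reaches from about 0.275 to 0.825 m from the base axis. Payload 4.9 kg.
Tool frame: the origin (TCP) lies midway between the tips of the shut fingers; the grasp point (between the pads) lies 19 mm behind it (bot.grip_depth is the distance from the TCP to the grasp point, in m); y points along the fingers, x is the direction in which the jaws open and shut, and the axes are right-handed (so a half turn about y gives the same grasp; the last joint's range is limited). The gripper opens to 85 mm and grips with 20 to 120 N. Pads are 22 mm wide; open, the fingers measure 114 mm over their backs; the gripper's body (76 mm by 85 mm) begins 54 mm behind the grasp point. The pads swing forward as they close: fully open they stand 13 mm farther back than shut.
Start: joints at [1.12, 0.326, -0.193, 1.052, 0, 1.437], TCP at [0.171, 0.523, 0.231] pointing down, gripper open.
Joint ranges: [-2.65, 2.65], [-0.97, 1.79], [-1.3, 1.35], [-1.93, 2.1], [-1.47, 1.37], [-3.14, 3.14]. Speed limits (rad/s): [2.57, 2.57, 3.14, 3.14, 3.14, 3.14].

### API

Orientations are given as a unit quaternion [w, x, y, z].
In Python, from cell import bot gives the robot as it stands. Calls block until the motion is done:
- bot.move_pose(position, orientation): joint-space move of the TCP to a pose.
- bot.move_linear(position, speed=0.15, rotation=None, until_force=None): straight line of the TCP; rotation=None keeps the orientation; speed is the mean speed in m/s. With until_force (N) it stops when the force on the tool has changed by that much, and returns True; else False.
- bot.goto_joints(angles): joint-space move.
- bot.set_gripper(opening, grasp_force=None): opening from 0.0 (shut) to 1.0 (fully open); grasp_force is the grip in N (None keeps the last); returns when the fingers have stopped.
- bot.wait(seconds).
- bot.solve_ik(position, orientation): joint angles nearest the present ones, or None.
- bot.camera(name): name is "side" or "top" or "wrist"; returns the picture (480x640x3 uint8, red, green, blue); there is no depth.
- bot.calibration(name): a dict with "mtx" (3x3 intrinsics, pixels), "k1" (the pictures are not rectified: a ray, as slopes to the right and down, at radius r is drawn at 1 + k1 r^2 times it, then the intrinsics apply), "extrinsics" (4x4, takes a point from world to camera coordinates); the wrist camera has in their place "hand_eye" (4x4, takes a point from camera to tool coordinates, whose origin is the TCP and whose axes are the tool frame's). Camera axes: x right, y down, z forward; pixel columns grow to the right and rows downward; lengths in m; the calibration is good to about 2 mm. A picture is of the moment at which its call begins: read the wrist's pose just before it. calibration takes no time and is no camera call.
A pose or a line that the arm cannot do raises bot.PlanningError and nothing moves.
- bot.close_job(): hands the job in, once; it reports no verdict.
Trained networks look in the newest picture that a camera, given by its name, has taken for a name from the list of things; names that differ only in an ending like _2 or _b are one class to them, and where a whole thing is asked for, a point or a joint stands for the part that bears it (a point fixed in the world has none). Each returns a list of dicts, best first, with "confidence" (0 to 1); they miss things now and then, are a little off and sometimes report something else, mostly with a low value. They report only what shows in the picture. A call takes as long as a camera call.
- bot.search_frame(camera, thing): "bbox" ([left, top, width, height] in pixels, round what is visible of it).
Readings, each from a call of its own:
- bot.read_clock(): time.
- bot.read_joint_positions(): joint angles.
- bot.read_joint_vel(): joint speeds.
- bot.read_joint_efforts(): joint torques, N m.
- bot.read_position(): TCP position.
- bot.read_tool_rot(): TCP orientation.
- bot.read_ft_force(): force on the tool from outside, world axes, zero at the start.
- bot.read_moment(): the same for the moment, N m.
- bot.read_gripper_width(): opening from 0.0 (shut) to 1.0 (fully open).
Only numpy, scipy, OpenCV 4.12 (cv2) and the standard library are available. Lean on these libraries where they do the work, as an engineer would, in place of code of your own. Each camera call takes 0.05 s, during which the arm holds its last target. There are 200 camera calls.

### The job

I want to glaze the ball on the banding wheel, so first clear the wheel: stack its two cartons one after the other squarely, long sides in line, onto the taller carton that stands alone on the table. Then pick up the sample tray by its bow handle, never tipping it so the loose ball stays in its pocket, and finish while still holding it level and still, centred over the wheel with its underside about 10 cm above the wheel's top, so that I can take the ball. Leave the bottom carton where it stands and do not disturb the other things on the table.

Things in the scene. Friction and masses are not known exactly. Their poses are not given: they have to be found in the camera images.
- wheel_top (a point): banding wheel: low round metal turntable, 230 mm across, fixed, does not turn; this point is the centre of its top face, 50 mm above the work surface; z up. Two cartons stand on it at the start, side by side about 120 mm apart (56 mm wide each).
- base_carton_mid (a point): the bottom carton of the column: closed cardboard box 86 (its x) x 56 (its y) x 60 (z, tall) mm, 0.6 kg, standing loose on the work surface; point at its centre, 30 mm above the work surface
- base_top (a point): centre of that bottom carton's top face, 60 mm above the work surface; same axes
- carton_a_mid (a point): one of the two cartons on the wheel: closed rigid cardboard box 86 (its x) x 56 (its y, the way to grip it) x 44 (z, tall) mm, about 0.18 kg; point at its centre, 22 mm above its underside
- carton_b_mid (a point): the other carton on the wheel, identical to the first: 86 (its x) x 56 (its y) x 44 (z) mm; point at its centre, 22 mm above its underside
- tray_grip (a point): sample tray: flat plywood plate 150 (its x) x 96 (its y) x 6 mm with a bow handle over its middle, about 0.25 kg; point at the middle of the handle's top bar, straight above the tray's centre and 85 mm above the tray's underside. The bar runs along the tray's x, is 14 mm wide (y) and 20 mm tall (z from 75 to 95 mm over the underside), 114 mm long between the two posts; pinch it across y from above.
- tray_pocket (a point): the centre of a ball lying in the middle of the tray's pocket, 26 mm above the tray's underside, straight below the handle. The pocket is a ring 32 mm wide inside, its rim 5 mm high above the plate; the plate's top is 6 mm above the underside.
- ball_center (a point): loose glazed ceramic ball, 40 mm across, about 50 g, lying in the tray's pocket under the handle (its top 46 mm above the tray's underside), with some 3 mm of play; it rolls out over the rim if the tray is tipped by about 40 degrees or jolted; point at its centre
- glaze_jar: bystander, to be left alone: closed plain jar, 64 mm across, 66 tall; origin at its underside
- white_jar: bystander, to be left alone: closed white jar, 60 mm across, 75 tall; origin at its underside
- bowl: bystander, to be left alone: open bowl, 110 mm across, 55 tall; origin at its underside
- cup: bystander, to be left alone: open cup, 72 mm across, 70 tall; origin at its underside
- vase: bystander, to be left alone: small vase, 80 mm across at its belly, 95 tall; origin at its underside
- brush: bystander, to be left alone: glaze brush lying flat, 190 mm long; origin at its underside
- rib: bystander, to be left alone: flat steel scraper lying down, 120 x 60 x 6 mm; origin at its underside

How it is judged:
By the outcome, as a careful person would: the job done as asked, in the order asked, and still so for the second after the job is handed in, while the arm keeps its last pose, push and grip.
It also fails if it takes over 72 s, if anything falls off the work surface, if the arm or the gripper's body presses on something with over 40 N, if the wrist force passes 120 N, or if a joint passes its speed limit or range.

## Working session

There is one attempt and no reset: what is moved stays moved. The work goes in short steps, each a Python script; the robot and the scene stay as the last script left them, time stands still between calls to the robot, and variables do not carry over. Pictures are saved under pics/ and viewed, about 8 in all and at most 12, crops included, and the job is handed in when it is done.

```bash
ls; mkdir -p pics; python3 - <<'E'
from cell import bot
import cv2, numpy as np
np.set_printoptions(precision=4,suppress=True)
for c in ["top","side"]:
    im=bot.camera(c); cv2.imwrite(f"pics/{c}0.png",im[:,:,::-1])
    print(c,bot.calibration(c))
    for t in ["wheel_top","base_carton_mid","carton_a_mid","carton_b_mid","tray_grip","ball_center"]:
        try: print(t,[(np.round(d["bbox"],1).tolist(),round(d["confidence"],2)) for d in bot.search_frame(c,t)][:4])
        except Exception as e: print(t,e)
print(bot.calibration("wrist"),bot.read_clock(),bot.read_tool_rot(),bot.grip_depth)
E
```

```text
pics
top {'mtx': array([[525.786 ,   0.    , 312.8826],
       [  0.    , 525.786 , 238.1478],
       [  0.    ,   0.    ,   1.    ]]), 'k1': -0.15587736643986638, 'extrinsics': array([[ 0.006 , -0.9999,  0.0103, -0.0039],
       [-0.9921, -0.0073, -0.1253,  0.5493],
       [ 0.1254, -0.0094, -0.9921,  1.3223],
       [ 0.    ,  0.    ,  0.    ,  1.    ]])}
wheel_top [([265.5, 187.0, 87.4, 87.7], 0.79)]
base_carton_mid [([415.1, 263.7, 26.4, 36.3], 0.67), ([294.1, 280.8, 30.8, 47.6], 0.51)]
carton_a_mid [([270.8, 203.8, 31.2, 38.2], 0.91)]
carton_b_mid [([320.0, 213.3, 30.1, 37.6], 0.84)]
tray_grip [([184.5, 241.7, 54.2, 63.1], 0.65), ([387.5, 169.5, 26.5, 27.9], 0.43)]
ball_center []
side {'mtx': array([[448.883 ,   0.    , 315.4368],
       [  0.    , 448.883 , 239.3567],
       [  0.    ,   0.    ,   1.    ]]), 'k1': 0.024864735857094533, 'extrinsics': array([[-0.9986, -0.0526, -0.0013,  0.5358],
       [-0.036 ,  0.7025, -0.7108,  0.0846],
       [ 0.0383, -0.7098, -0.7034,  1.016 ],
       [ 0.    ,  0.    ,  0.    ,  1.    ]])}
wheel_top [([244.0, 221.4, 104.1, 79.9], 0.91), ([337.4, 163.5, 36.9, 30.5], 0.25)]
base_carton_mid [([267.8, 250.1, 44.4, 38.0], 0.7), ([355.0, 261.2, 53.7, 27.9], 0.7)]
carton_a_mid [([268.1, 251.5, 46.0, 33.7], 0.83), ([337.1, 161.0, 33.3, 37.0], 0.2)]
carton_b_mid [([284.0, 210.2, 42.5, 35.5], 0.88)]
tray_grip [([302.8, 335.2, 93.3, 79.0], 0.78)]
ball_center [([337.6, 360.6, 21.9, 21.9], 0.93), ([264.9, 131.3, 29.4, 33.4], 0.5), ([266.6, 249.5, 46.6, 36.1], 0.47)]
{'mtx': array([[387.6658,   0.    , 325.1684],
       [  0.    , 387.6658, 239.4845],
       [  0.    ,   0.    ,   1.    ]]), 'k1': -0.04427206136538866, 'hand_eye': array([[ 1.    ,  0.0005,  0.0004, -0.0004],
       [-0.0003, -0.2977,  0.9547, -0.1427],
       [ 0.0006, -0.9547, -0.2977,  0.0745],
       [ 0.    ,  0.    ,  0.    ,  1.    ]])} 0.7 [-0.5726  0.5726  0.4149 -0.4149] 0.0187
```

```bash
python3 - <<'E'
import cv2
a=cv2.imread("pics/top0.png")[110:360,140:500]
cv2.imwrite("pics/topc.png",cv2.resize(a,None,fx=2.2,fy=2.2,interpolation=cv2.INTER_CUBIC))
E
```

```text
(no output)
```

View pics/topc.png

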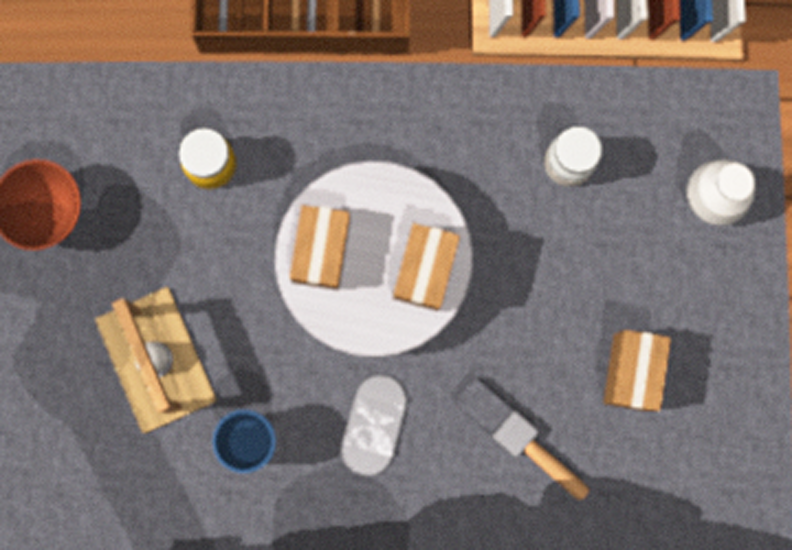

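View pics/side0.png

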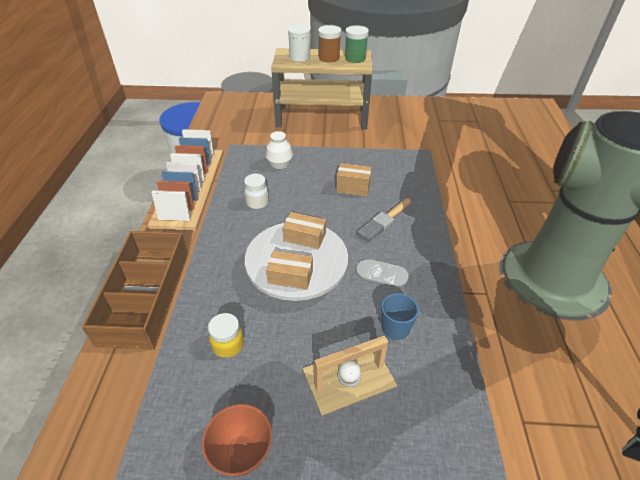

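The pictures show the wheel with two cartons whose tape stripes run nearly along world x. The lone taller carton is at the right, about (430,278) in the top picture. The tray with its handle and ball is at the left, about (210,273). I'll compute rough positions and move the wrist camera over the wheel, the base carton and the tray.

```bash
cat > h.py <<'E'
from cell import bot
import cv2, numpy as np
from scipy.spatial.transform import Rotation as Ro
np.set_printoptions(precision=4,suppress=True)
def quat(yaw):  # tool down, jaws opening along yaw
    c,s=np.cos(yaw),np.sin(yaw)
    q=Ro.from_matrix(np.array([[c,0,-s],[s,0,c],[0,-1,0]])).as_quat()
    return q[[3,0,1,2]]
def cam(name, pose=None):
    """K,k1,R,C : world = C + s*R@ray"""
    c=bot.calibration(name)
    if name=="wrist":
        p,q=pose; Rt=Ro.from_quat(np.array(q)[[1,2,3,0]]).as_matrix(); H=c["hand_eye"]
        return c["mtx"],c["k1"],Rt@H[:3,:3],Rt@H[:3,3]+p
    E=c["extrinsics"]; return c["mtx"],c["k1"],E[:3,:3].T,-E[:3,:3].T@E[:3,3]
def plane(uv,z,cm):
    K,k1,R,C=cm; uv=np.atleast_2d(np.float64(uv))
    n=cv2.undistortPoints(uv[:,None],K,np.array([k1,0,0,0]))[:,0]
    d=np.c_[n,np.ones(len(n))]@R.T
    return (C+d*((z-C[2])/d[:,2])[:,None])[:,:2]
def project(P,cm):
    K,k1,R,C=cm; P=np.atleast_2d(np.float64(P))
    return cv2.projectPoints(P,Ro.from_matrix(R.T).as_rotvec(),-R.T@C,K,np.array([k1,0,0,0]))[0][:,0]
def shot(fn):
    pose=(np.array(bot.read_position()),np.array(bot.read_tool_rot()))
    im=bot.camera("wrist"); cv2.imwrite(f"pics/{fn}.png",im[:,:,::-1]); np.savez(f"pics/{fn}.npz",p=pose[0],q=pose[1])
    return im,cam("wrist",pose)
E
python3 - <<'E'
from h import *
t=cam("top"); s=cam("side")
def ctr(b): return [b[0]+b[2]/2,b[1]+b[3]/2]
print("start",Ro.from_quat(np.array(bot.read_tool_rot())[[1,2,3,0]]).as_matrix())
print("wheel",plane(ctr([265.5,187,87.4,87.7]),.05,t),plane(ctr([244,221.4,104.1,79.9]),.05,s))
crop=lambda p:[140+p[0]/2.2,110+p[1]/2.2]
for n,p,z in [("L",(321,246),.094),("R",(427,266),.094),("base",(642,371),.06),("tray handle",(143,356),.095),("trayplate",(157,358),.006)]:
    print(n,plane(crop(p),z,t))
for n,p,z in [("L",(291,262),.094),("R",(305,226),.094),("base",(353,172),.06),("handle",(350,350),.095)]:
    print(n,plane(p,z,s))
# view wheel
w=plane(ctr([265.5,187,87.4,87.7]),.05,t)[0]
for y in np.radians([80,90,-100,-90]): 
    for zz in (.2,.25): print(np.degrees(y),zz,bot.solve_ik([w[0],w[1],zz],quat(y)))
E
```

```text
start [[ 0.3115  0.     -0.9502]
 [ 0.9502  0.      0.3115]
 [ 0.     -1.     -0.    ]]
wheel [[0.5661 0.0094]] [[0.5774 0.0284]]
L [[0.5821 0.0674]]
R [[ 0.5603 -0.052 ]]
base [[ 0.4449 -0.3023]]
tray handle [[0.4564 0.265 ]]
trayplate [[0.4595 0.2655]]
L [[0.5829 0.0708]]
R [[ 0.5617 -0.0388]]
base [[ 0.4515 -0.2924]]
handle [[0.4625 0.2708]]
80.0 0.2 [-0.1137  0.3781 -0.1994  0.9933  0.      0.0608]
80.0 0.25 [-0.1137  0.3451 -0.1167  1.1091  0.      0.0608]
90.0 0.2 [-0.1137  0.3781 -0.1994  0.9933  0.     -0.1137]
90.0 0.25 [-0.1137  0.3451 -0.1167  1.1091  0.     -0.1137]
-100.0 0.2 [-0.1137  0.3781 -0.1994  0.9933  0.     -3.0808]
-100.0 0.25 [-0.1137  0.3451 -0.1167  1.1091  0.     -3.0808]
-90.0 0.2 [-0.1137  0.3781 -0.1994  0.9933  0.      3.0279]
-90.0 0.25 [-0.1137  0.3451 -0.1167  1.1091  0.      3.0279]
```

```bash
python3 - <<'E'
from h import *
for fn,p,y in [("w_tray",[.457,.268,.25],112),("w_wheel",[.567,.012,.27],80),("w_base",[.447,-.299,.25],82)]:
    t0=bot.read_clock(); bot.move_pose(p,quat(np.radians(y))); t1=bot.read_clock()
    im,cm=shot(fn); print(fn,t0,t1,bot.read_position(),bot.read_joint_positions())
    for t in {"w_tray":["tray_grip","ball_center"],"w_wheel":["wheel_top","carton_a_mid"],"w_base":["base_carton_mid"]}[fn]:
        print(t,[(np.round(d["bbox"],1).tolist(),round(d["confidence"],2)) for d in bot.search_frame("wrist",t)][:3])
ims=[cv2.imread(f"pics/{n}.png") for n in ("w_tray","w_wheel","w_base")]
m=np.zeros((600,800,3),np.uint8)
for k,i in enumerate(ims):
    r,c=divmod(k,2); m[r*300:r*300+300,c*400:c*400+400]=cv2.resize(i,(400,300),interpolation=cv2.INTER_AREA)
cv2.imwrite("pics/m1.png",m)
E
```

```text
w_tray 0.7 2.125 [0.4565 0.2687 0.25  ] [ 0.3924  0.2768 -0.2129  1.0812  0.0003  0.0075]
tray_grip [([272.0, 121.3, 101.1, 176.7], 0.73)]
ball_center [([306.3, 186.0, 41.8, 37.9], 0.72)]
w_wheel 2.275 3.3583 [0.5666 0.0135 0.2699] [-0.1068  0.3363 -0.0783  1.1567  0.0005  0.0655]
wheel_top [([206.6, 87.0, 237.1, 235.2], 0.62)]
carton_a_mid [([362.5, 166.1, 70.7, 103.7], 0.89), ([206.6, 86.1, 237.6, 235.6], 0.59), ([97.9, 313.9, 65.9, 73.0], 0.51)]
w_base 3.5083 4.775 [ 0.4478 -0.298   0.2501] [-0.7248  0.2916 -0.1921  1.0869  0.0004 -0.5869]
base_carton_mid [([293.9, 151.9, 61.5, 105.1], 0.84), ([591.6, 28.0, 47.8, 126.1], 0.71)]
```

View pics/m1.png

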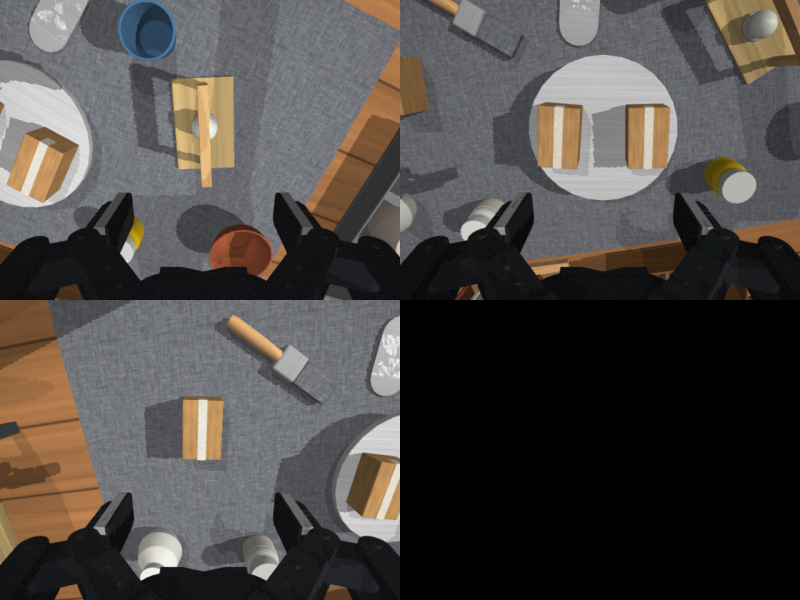

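All three views are clear. w_wheel has the cartons at about (317,133) and (293..., right) inside the wheel disc. w_base has the base carton near (323,205) full-scale. w_tray has the handle in full view with the ball under it. Next I fit box silhouettes to get poses.

```bash
cat >> h.py <<'E'
from scipy.optimize import minimize
def load(fn):
    d=np.load(f"pics/{fn}.npz"); return cv2.imread(f"pics/{fn}.png"),cam("wrist",(d["p"],d["q"]))
def brown(im):
    h=cv2.cvtColor(cv2.GaussianBlur(im,(3,3),0),cv2.COLOR_BGR2HSV)
    return cv2.inRange(h,(5,75,50),(28,255,255))
def comps(mask,close=15,amin=800):
    m=cv2.morphologyEx(mask,cv2.MORPH_OPEN,np.ones((3,3)))
    m=cv2.morphologyEx(m,cv2.MORPH_CLOSE,np.ones((close,close)))
    cs,_=cv2.findContours(m,cv2.RETR_EXTERNAL,cv2.CHAIN_APPROX_NONE)
    return [c for c in cs if cv2.contourArea(c)>amin]
def near(cs,uv): return min(cs,key=lambda c:abs(cv2.pointPolygonTest(c,tuple(map(float,uv)),True)) if cv2.pointPolygonTest(c,tuple(map(float,uv)),False)<0 else 0)
def box(c,sz,yaw,z0):
    P=np.array([[i,j,k] for i in(-.5,.5) for j in(-.5,.5) for k in(0,1)])*sz
    R=np.array([[np.cos(yaw),-np.sin(yaw),0],[np.sin(yaw),np.cos(yaw),0],[0,0,1]])
    return P@R.T+[c[0],c[1],z0]
def fitbox(cnt,boxes,cm,x0,hull=True):
    """boxes(x)->list of Nx3 corner sets; maximise IoU with contour"""
    S=4; x,y,w,h=cv2.boundingRect(cnt); o=np.array([x-15,y-15]); sh=((h+30)*S,(w+30)*S)
    A=np.zeros(sh,np.uint8); c=cv2.convexHull(cnt) if hull else cnt
    cv2.fillPoly(A,[np.int32((c[:,0]-o+.5)*S)],1)
    def iou(p):
        B=np.zeros(sh,np.uint8)
        for b in boxes(p): 
            q=cv2.convexHull(np.float32((project(b,cm)-o+.5)*S)); cv2.fillPoly(B,[np.int32(np.round(q*16))],1,shift=4)
        return -np.sum(A&B)/np.sum(A|B)
    best=None
    for k in range(3):
        x0=np.array(x0); D=np.vstack([x0]+[x0+e for e in np.diag([.012,.012,.12]+[.01]*(len(x0)-3))/(k+1)])
        r=minimize(iou,x0,method="Nelder-Mead",options=dict(initial_simplex=D,xatol=1e-5,fatol=1e-5,maxiter=300)); x0=r.x
    return r.x,-r.fun
E
python3 - <<'E'
from h import *
sz=np.array([.086,.056,.044])
def do(fn,name,guess,z0,s,yaw):
    im,cm=load(fn); cs=comps(brown(im)); uv=project([[*guess,z0+s[2]/2]],cm)[0]; c=near(cs,uv)
    r,f=fitbox(c,lambda p:[box(p[:2],s,p[2],z0)],cm,[*guess,yaw]); print(fn,name,uv,cv2.boundingRect(c),r[:2],np.degrees(r[2]),"iou",f)
    cv2.polylines(im,[np.int32(cv2.convexHull(np.float32(project(box(r[:2],s,r[2],z0),cm))))],True,(0,0,255),1); return im
a=do("w_wheel","L",(.582,.069),.05,sz,-.16)
do("w_wheel","R",(.561,-.047),.05,sz,-.2)
do("w_base","R",(.561,-.047),.05,sz,-.2)
do("w_tray","L",(.582,.069),.05,sz,-.16)
do("w_base","base",(.447,-.298),0,np.array([.086,.056,.06]),-.13)
# wheel
im,cm=load("w_wheel"); h=cv2.cvtColor(cv2.GaussianBlur(im,(5,5),0),cv2.COLOR_BGR2HSV)
m=cv2.inRange(h,(0,0,165),(180,45,255))|brown(im)
c=max(comps(m,9),key=cv2.contourArea); hu=cv2.convexHull(c)[:,0]
P=plane(c[np.abs(np.array([cv2.pointPolygonTest(hu[:,None],tuple(map(float,q[0])),True) for q in c]))<2,0],.05,cm)
A=np.c_[2*P,np.ones(len(P))]; s=np.linalg.lstsq(A,(P**2).sum(1),rcond=None)[0]
print("wheel",s[:2],"r",np.sqrt(s[2]+s[:2]@s[:2]),cv2.boundingRect(c), "resid",np.std(np.linalg.norm(P-s[:2],axis=1)))
# tray
im,cm=load("w_tray"); uv=project([[.457,.268,.006]],cm)[0]; c=near(comps(brown(im),25),uv); print(cv2.boundingRect(c))
def tb(p):
    b=box([0,0],[p[3],.014,.02],0,.075); R=np.array([[np.cos(p[2]),-np.sin(p[2]),0],[np.sin(p[2]),np.cos(p[2]),0],[0,0,1]])
    return [box(p[:2],[.15,.096,.006],p[2],0), b@R.T+[p[0],p[1],0]]
r,f=fitbox(c,tb,cm,[.459,.267,.4,.134],hull=False); print("tray",r,np.degrees(r[2]),f)
cv2.drawContours(im,[c],-1,(255,0,0),1)
for b in tb(r): cv2.polylines(im,[np.int32(cv2.convexHull(np.float32(project(b,cm))))],True,(0,0,255),1)
cv2.imwrite("pics/fit1.png",np.hstack([cv2.resize(im[80:330,220:430],None,fx=2,fy=2),cv2.resize(a[80:330,190:380],None,fx=2,fy=2)]))
E
```

```text
w_wheel L [389.5827 211.986 ] (361, 166, 71, 104) [0.6037 0.0866] -8.772668926838904 iou -121455245051780.53
w_wheel R [258.7994 211.1559] (220, 164, 72, 107) [ 0.5829 -0.0369] -10.057979102754738 iou -119391765198176.66
w_base R [609.4366 292.9647] (555, 245, 85, 106) [ 0.5418 -0.0519] 7.185117707724059 iou -108748867065440.42
w_tray L [ 66.9866 256.3627] (12, 204, 113, 120) [0.5557 0.0935] 18.410550061845477 iou -88898257738209.73
w_base base [325.7542 200.0053] (292, 154, 66, 102) [ 0.4655 -0.286 ] -7.9320125189607715 iou -131342162748558.11
wheel [0.5787 0.0107] r 0.11271298197497122 (214, 88, 229, 232) resid 0.0012237419933582181
(274, 122, 101, 178)
tray [0.5196 0.2684 0.3752 0.1231] 21.496604000058497 -58635177378749.805h.py:53: RuntimeWarning: overflow encountered in scalar negative
  return -np.sum(A&B)/np.sum(A|B)
```

View pics/fit1.png

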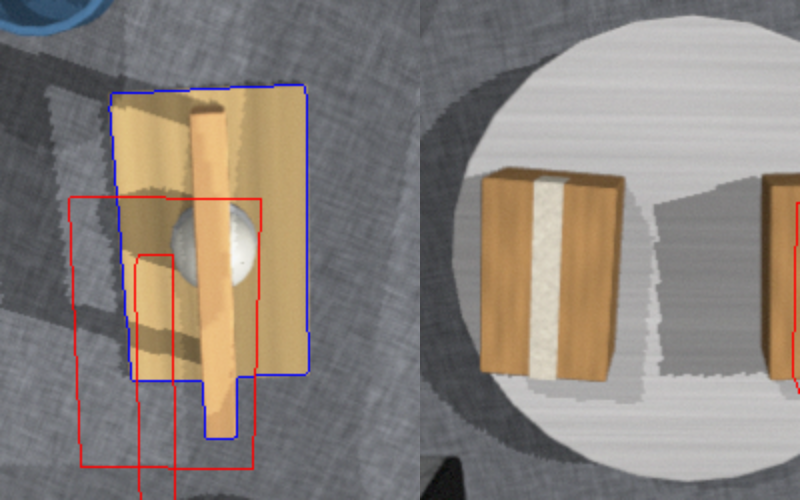

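```bash
sed -i 's|return -np.sum(A&B)/np.sum(A.B)|return -float(cv2.countNonZero(A\&B))/cv2.countNonZero(A\|B)|' h.py; grep -n countNon h.py; cat > fit.py <<'E'
from h import *
sz=np.array([.086,.056,.044])
def do(fn,name,guess,z0,s,yaw):
    im,cm=load(fn); cs=comps(brown(im)); uv=project([[*guess,z0+s[2]/2]],cm)[0]; c=near(cs,uv)
    r,f=fitbox(c,lambda p:[box(p[:2],s,p[2],z0)],cm,[*guess,yaw]); print(fn,name,r[:2],"yaw",round(np.degrees(r[2]),2),"iou",round(f,3)); return r
def tb(p):
    b=box([0,0],[p[3],.014,.02],0,.075); R=np.array([[np.cos(p[2]),-np.sin(p[2]),0],[np.sin(p[2]),np.cos(p[2]),0],[0,0,1]])
    return [box(p[:2],[.15,.096,.006],p[2],0), b@R.T+[p[0],p[1],0]]
def tray(fn,g=(.459,.267),yaw=.4):
    im,cm=load(fn); uv=project([[*g,.006]],cm)[0]; c=near(comps(brown(im),25),uv)
    r,f=fitbox(c,tb,cm,[*g,yaw,.134],hull=False); print("tray",r,np.degrees(r[2]),"iou",f); return r
E
python3 - <<'E'
from fit import *
do("w_wheel","L",(.582,.069),.05,sz,-.16)
do("w_wheel","R",(.561,-.047),.05,sz,-.2)
do("w_base","R",(.561,-.047),.05,sz,-.2)
do("w_tray","L",(.582,.069),.05,sz,-.16)
do("w_base","base",(.447,-.298),0,np.array([.086,.056,.06]),-.13)
tray("w_tray")
E
```

```text
53:        return -float(cv2.countNonZero(A&B))/cv2.countNonZero(A|B)
w_wheel L [0.5869 0.0712] yaw -7.44 iou 0.96
w_wheel R [ 0.5649 -0.0496] yaw -15.26 iou 0.967
w_base R [ 0.5649 -0.0481] yaw -14.84 iou 0.858
w_tray L [0.588 0.072] yaw -9.66 iou 0.963
w_base base [ 0.4494 -0.3004] yaw -9.03 iou 0.976
tray [0.4605 0.2712 0.4278 0.1329] 24.51267870591233 iou 0.9809172427895806
```

Fits agree across views. The cartons are 123 mm apart against about 120 stated, and each is within 2 mm from two views. I'll pick the right carton, place it on the base and check it.

```bash
cat > pick.py <<'E'
from fit import *
ZG=.057
def pick(c,yaw):
    q=quat(yaw+np.pi/2)
    bot.set_gripper(1.0); bot.move_pose([*c,.15],q)
    bot.move_linear([*c,ZG],speed=.12)
    bot.set_gripper(0.0,35); print("width",bot.read_gripper_width(),"F",bot.read_ft_force())
    p=bot.read_position(); bot.move_linear([p[0],p[1],.20],speed=.2); bot.wait(.1); print("lift F",bot.read_ft_force(),bot.read_gripper_width())
def place(c,yaw,zt):
    q=quat(yaw+np.pi/2); h=zt-.05+ZG
    bot.move_pose([*c,max(h+.04,.2)],q)
    bot.move_linear([*c,h+.012],speed=.15); bot.wait(.15)
    hit=bot.move_linear([*c,h-.003],speed=.02,until_force=3); p=bot.read_position(); print("hit",hit,"z",p[2],"nominal",h,bot.read_ft_force())
    bot.set_gripper(1.0); p=bot.read_position(); bot.move_linear([p[0],p[1],max(zt+.044+.15,.25)],speed=.25)
E
python3 - <<'E'
from pick import *
print(bot.read_clock())
pick([.5649,-.0489],np.radians(-15)); place([.4494,-.3004],np.radians(-9.03),.06)
p=bot.read_position(); q=bot.read_tool_rot()
shot("w_st1"); print(bot.read_clock())
im,cm=load("w_st1")
do("w_st1","A",(.4494,-.3004),.06,sz,-.15)
r=np.array([.4494,-.3004,np.radians(-9.03)])
for z0,s,col in((0,[.086,.056,.06],(0,255,0)),(.06,sz,(0,0,255))):
    cv2.polylines(im,[np.int32(cv2.convexHull(np.float32(project(box(r[:2],s,r[2],z0),cm))))],True,col,1)
u,v=np.int32(project([[*r[:2],.1]],cm)[0]); cv2.imwrite("pics/st1.png",cv2.resize(im[v-110:v+110,u-130:u+130],None,fx=2.5,fy=2.5))
E
```

```text
4.875
width 0.6452490263347148 F [-0.2595  0.2921  5.7727]
lift F [-0.4927 -0.1833 -1.5281] 0.6508342074278475
hit True z 0.06787442501526647 nominal 0.067 [-0.9252  0.4362  3.4004]
12.6083
w_st1 A [ 0.4474 -0.3005] yaw -8.76 iou 0.967
```

View pics/st1.png

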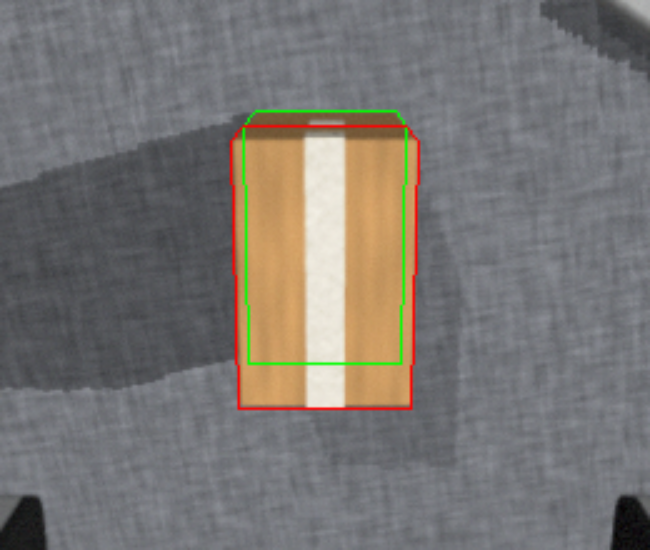

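Carton A sits within about 1 mm of the intended outline on the base. Next is the second carton, with a fresh look at it first.

```bash
python3 - <<'E'
from pick import *
bot.move_pose([.587,.0715,.25],quat(np.radians(81.5))); shot("w_L")
r=do("w_L","L",(.587,.0715),.05,sz,-.15)
assert np.hypot(r[0]-.5873,r[1]-.0715)<.006
pick(r[:2],r[2]); place([.4494,-.3004],np.radians(-9.03),.104)
shot("w_st2"); print(bot.read_clock())
im,cm=load("w_st2"); r=np.array([.4494,-.3004,np.radians(-9.03)])
for z0,s,col in((0,[.086,.056,.06],(0,255,0)),(.06,sz,(255,0,0)),(.104,sz,(0,0,255))):
    cv2.polylines(im,[np.int32(cv2.convexHull(np.float32(project(box(r[:2],s,r[2],z0),cm))))],True,col,1)
u,v=np.int32(project([[*r[:2],.148]],cm)[0]); a=cv2.resize(im[v-110:v+110,u-100:u+100],(360,396))
bot.move_pose([.578,.0107,.25],quat(np.radians(90))); im,cm=shot("w_wheel2")
h=cv2.cvtColor(cv2.GaussianBlur(im[:,:,::-1],(5,5),0),cv2.COLOR_BGR2HSV)
m=cv2.inRange(h,(0,0,150),(180,45,255)); c=max(comps(m,9),key=cv2.contourArea); hu=cv2.convexHull(c)[:,0]
P=plane(c[:,0],.05,cm); A=np.c_[2*P,np.ones(len(P))]; s=np.linalg.lstsq(A,(P**2).sum(1),rcond=None)[0]
print("wheel",s[:2],"r",np.sqrt(s[2]+s[:2]@s[:2]),"std",np.std(np.linalg.norm(P-s[:2],axis=1)))
o=im[:,:,::-1].copy(); th=np.linspace(0,2*np.pi,60)
cv2.polylines(o,[np.int32(project(np.c_[s[0]+.115*np.cos(th),s[1]+.115*np.sin(th),th*0+.05],cm))],True,(0,0,255),1)
si=bot.camera("side")[:,:,::-1]; si=cv2.resize(si[110:330,220:430],(378,396))
M=np.zeros((600,790,3),np.uint8); M[:396,:360]=a; M[:396,370:748]=si; M[400:600,:267]=cv2.resize(o,(267,200)); cv2.imwrite("pics/m2.png",M)
print(bot.read_clock())
E
```

```text
w_L L [0.5873 0.071 ] yaw -8.56 iou 0.618
width 0.6493297759086232 F [-0.1464 -0.0639  5.9316]
lift F [ 0.2036 -0.9229 -2.0292] 0.6512400517032886
hit True z 0.11190008614903244 nominal 0.11099999999999999 [ 0.2891 -0.0642  2.6463]
21.3167
wheel [0.5786 0.0103] r 0.11298004631912056 std 0.0003437380516276162
22.7
```

View pics/m2.png

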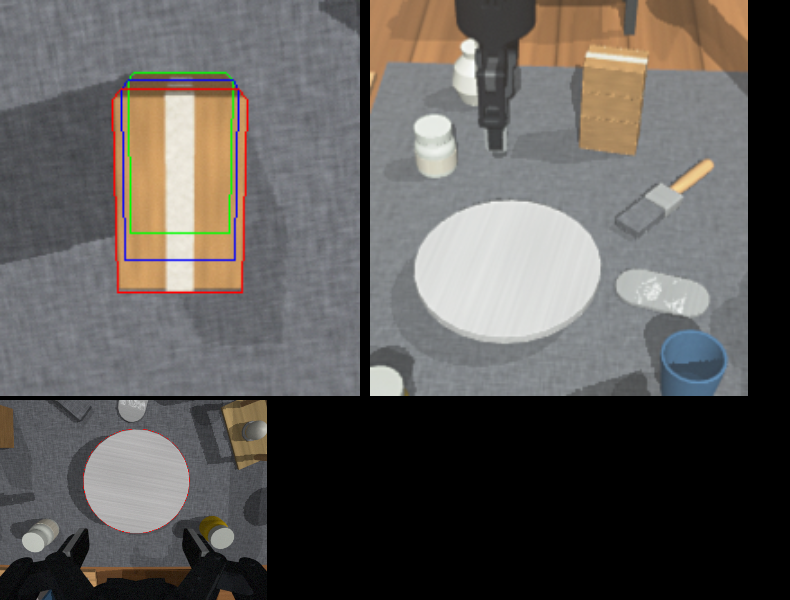

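The stack is square: tape and outlines coincide from above and its face is flush in the side view. The wheel is empty. Next comes the tray, refit from nearer, with a gentle grip and lift.

```bash
python3 - <<'E'
from fit import *
bot.move_pose([.4605,.2712,.22],quat(np.radians(114.5))); shot("w_tray2")
r=tray("w_tray2",(.4605,.2712),.4278)
assert np.hypot(r[0]-.4605,r[1]-.2712)<.004 and abs(r[2]-.4278)<.05
c=r[:2]; np.save("tray.npy",r); q=quat(r[2]+np.pi/2)
bot.move_pose([*c,.15],q); bot.move_linear([*c,.067],speed=.08)
bot.set_gripper(.3); bot.set_gripper(0.0,50); bot.wait(.2)
print("width",bot.read_gripper_width(),"F",bot.read_ft_force(),bot.read_position())
bot.move_linear([*c,.12],speed=.04); bot.wait(.3)
print("lift F",bot.read_ft_force(),bot.read_moment(),bot.read_gripper_width(),bot.read_clock())
im,_=shot("w_lift"); print([(d["bbox"],d["confidence"]) for d in bot.search_frame("wrist","ball_center")][:2])
si=bot.camera("side")
M=np.hstack([cv2.resize(im[60:420,170:480],(400,465)),cv2.resize(si[280:440,270:408],(400,465))]); cv2.imwrite("pics/lift.png",M[:,:,::-1])
E
```

```text
tray [0.4603 0.2701 0.4234 0.133 ] 24.261502006616492 iou 0.9819107949914796
width 0.15555165717051547 F [ 0.0571  0.1793 -1.3689] [0.4602 0.2702 0.0669]
lift F [ 0.005  -0.2635 -3.0229] [ 0.0025  0.0443 -0.0699] 0.15527783026066244 28.25
[([287.6, 240.0, 77.1, 53.5], 0.96)]
```

View pics/lift.png

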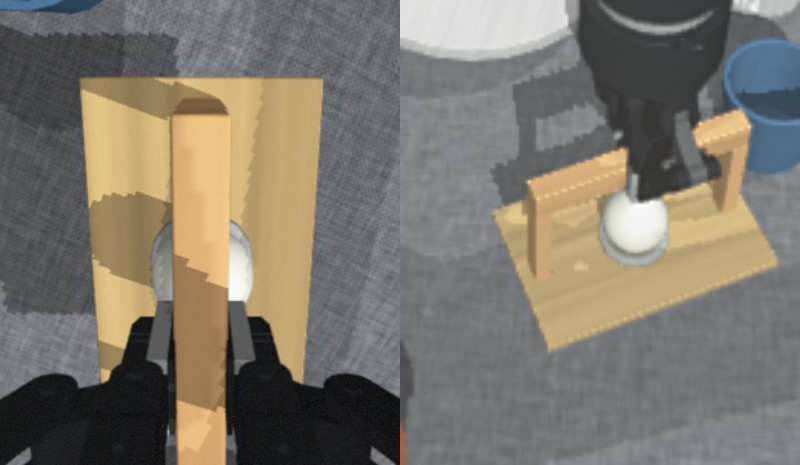

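The tray is held level with the ball in its pocket. Next I carry it to the wheel.

```bash
python3 - <<'E'
from fit import *
p=bot.read_position(); w=[.5786,.0104]
bot.move_linear([p[0],p[1],.217],speed=.05); bot.move_linear([*w,.217],speed=.07); bot.wait(1.0)
print(bot.read_position(),bot.read_ft_force(),bot.read_gripper_width(),bot.read_clock(),np.abs(bot.read_joint_vel()).max())
print(Ro.from_quat(np.array(bot.read_tool_rot())[[1,2,3,0]]).as_matrix())
im=bot.camera("side"); tp=bot.camera("top"); o=im.copy()
th=.4234; R=np.array([[np.cos(th),-np.sin(th)],[np.sin(th),np.cos(th)]])
for I,n in((im,"side"),(tp,"top")):
    b=project(box(w,[.15,.096,.006],th,.15),cam(n)); print(n)
    cv2.polylines(I,[np.int32(cv2.convexHull(np.float32(b)))],True,(255,0,0),1)
wi,_=shot("w_end")
M=np.zeros((600,800,3),np.uint8); M[:400,:400]=cv2.resize(im[140:340,200:400],(400,400)); M[:400,400:]=cv2.resize(tp[140:320,230:410],(400,400))
M[400:,:267]=cv2.resize(wi,(267,200)); M[400:,300:567]=cv2.resize(tp,(267,200)); cv2.imwrite("pics/end.png",M[:,:,::-1])
E
```

```text
[0.5786 0.0104 0.217 ] [ 0.4812 -0.187  -2.6249] 0.15440116238495308 35.7167 0.00143864252698474
[[-0.411   0.     -0.9117]
 [ 0.9117 -0.     -0.411 ]
 [-0.     -1.      0.    ]]
side
top
```

View pics/end.png

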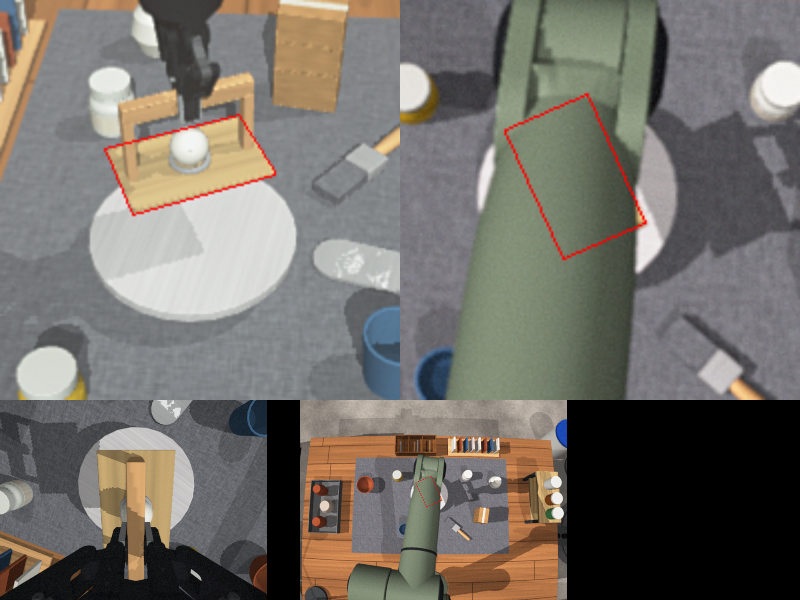

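The side picture has the tray plate exactly on the predicted outline over the wheel: centred, level and at the right height. The ball is in its pocket, the stack is standing and the arm is still, so I'm handing in.

```bash
python3 -c "
from cell import bot
bot.close_job()"
```

```text
the job is handed in; nothing more can be done
```

The job is done and handed in at about 36 s of the 72 s allowed. Both cartons are stacked on the taller carton. The tray is held level and still over the centre of the wheel with the ball in its pocket.

**Stack:** After each placing, the wrist picture matched the outline I had planned for that carton to about 1 mm. The side view showed the three cartons flush. I never gripped or moved the base carton, and contact forces while placing were about 3 N.

**Tray:** The last readings put the tool at (0.5786, 0.0104, 0.217), which puts the tray's underside about 0.10 m above the wheel's top. The tool was vertical to within rounding, and the joints were practically still. In the side picture the tray lies on its predicted outline.

**Checks that were poor or disagreed:**
- The close-up fit of the second carton overlapped badly (0.62), but its position agreed with two earlier views to about 1 mm, and the grasp held.
- The wheel's radius measured 113 mm against the stated 115 mm. Its centre repeated to within 0.5 mm in two wrist views; the first rough top and side estimates were up to about 18 mm off.
- At the end the top camera was blocked by the arm, so the final centring rests on the side and wrist views.

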